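# Clear the cooker vent and show the pin to the camera

## Robot

A 6-joint arm with a two-finger parallel gripper is mounted at the origin on a cart in front of the work surface, level with it; the furniture and walls round the work are solid. World frame = base frame: x ahead of the robot, y to its left, z up, the work surface at z = 0. Lengths are in m, angles in degrees, forces in N, time in s.
With the tool pointing down it reaches from about 0.4 to 0.825 m from the base axis. Payload 7 kg.
Tool frame: the origin (TCP) lies between the finger pads; the fingertips stand 19 mm ahead of it and the grasp point (between the pads) is the TCP; z points along the fingers, y is the line along which they close (so a half turn about z gives the same grasp; the last joint's range is limited). The gripper opens to 88 mm and grips with 3 to 60 N. Pads are 19 mm wide; open, the fingers measure 130 mm over their backs; the gripper's body (78 mm by 193 mm) begins 47 mm behind the grasp point.
Start: joints at [-56.259, 20.546, 0.682, 0, -70.136, -16.507], TCP at [0.2, -0.645, 0.246] pointing down, gripper open.
Joint ranges: [-176.03, 176.03], [-82.01, 121.73], [-58.28, 71.71], [-173.87, 95.51], [-174.79, -0.11], [-173.66, 173.66]. Speed limits (degrees/s): [136.94, 136.94, 172.46, 180, 180, 180].

## Interface

Orientations are given as [roll, pitch, yaw] about the fixed x, y, z axes, in that order (R = Rz(yaw) Ry(pitch) Rx(roll)).
In Python, from plant import r gives the robot as it stands. The module is installed in compiled form; this text tells all that it offers.
- The arm moves only by the shell command python3 -m pendant 'ROWS' [OPENING] [FORCE]. ROWS is JSON, a list of rows, each a list of 6 numbers: the shift along the tool's x, y, z in mm, then the turn, a rotation vector about the tool's x, y, z in rad. In form: [[tx, ty, tz, wx, wy, wz], ...]. A call has 1 to 20 rows; each row is the pose to reach, as a shift and turn from the pose commanded when the call began, along the tool's axes at that moment; what a row does not reach only later rows make up. A row lasts 1/8 s, in which the tool goes at most 62.5 mm and 10.7 degrees, less where a joint would pass 70% of its speed; a pose out of reach is approached as far as the arm can. A call with a gripper value outside its range is refused whole. OPENING is the finger opening in mm, from 0 to 87.6, set as the call begins (- or left out, the last holds). The fingers move at their own pace and stop on an object; FORCE is the grip in N (left out, the last holds). Time passes only in rows, so rows that repeat a pose let the fingers close. It gives the time, the measured TCP pose, the force, the opening and the grip force at its end, in the units of the state.
- r.get_state(): the state, without advancing time (a new reading comes with each control period).
- r.capture(name): name is "scene" or "top"; returns the picture (384x512x3 uint8, red, green, blue); there is no depth.
- r.camera_params(name): a dict with "mtx" (3x3 intrinsics, pixels), "rvec" (rotation vector, rad) and "tvec" (3), from world to camera coordinates, as OpenCV has them. Camera axes: x right, y down, z forward; pixel columns grow to the right and rows downward; lengths in m; the calibration is good to about 2 mm. A picture is of the moment at which its call begins. camera_params takes no time and is no camera call.
- r.close_job(): hands the job in; it is judged then, once.
The state is a dict: "time_s": time; "joints": joint angles; "qd": joint speeds; "joint_torque": joint torques, N m; "tcp_pos": TCP position; "eef_rot": TCP orientation; "contact_force": force on the tool from outside, world axes, zero at the start; "moment": the same for the moment, N m; "gripper_width": finger opening in m; "gripper_force": force on a finger pad.
Only numpy, scipy, OpenCV 4.12 (cv2) and the standard library are available. Lean on these libraries where they do the work, as an engineer would, in place of code of your own. Each camera call takes 0.05 s, during which the arm holds its last target. There are 200 camera calls.

## Task

Check the vent of the pressure-cooker lid: take the cleaning pin by its blue handle out of its wooden stand, push its stem straight down through the lid's open steel vent pipe until the collar is all but down on the pipe, and draw it out again. Then hold the pin up to the inspection camera, handle upwards, with its tip at the camera's focus point 110 mm straight out from the lens, and the pin lying along the picture's upright, square to the line of sight, tilted as the camera is tilted; finish while still holding it there, still and touching nothing else. Do not shift the lid, stand, camera, timer, honey jar or mug.

Things in the scene. Friction and masses are not known exactly. Their poses are not given: they have to be found in the camera images.
- cleaning_pin: loose cleaning pin, 105 mm long, 40 g: thin round steel stem 4 mm in diameter and 50 mm long, then a round blue handle 55 mm long: its lowest 5 mm is a collar of 20 mm diameter, above it a 16 mm grip. Origin at the tip of the stem; z axis runs along the pin from tip to handle. At the start it stands upright in the stand, stem in the hole, collar on the stand's top (tip 10 mm above the worktop)
- pin_handle (a point): point on the pin's axis in the middle of the blue grip, 79.5 mm from the tip
- pin_stand: fixed dark wooden block 70 x 70 x 60 mm high with a hole of 10 mm diameter, 55 mm deep, in the middle of its top. Origin at the centre of its underside, on the worktop; it and the lid may swap sides (left/right)
- cooker_lid: loose round steel pressure-cooker lid, 1.2 kg, 184 mm in diameter, up to 40 mm high, rim down on the worktop; black ears on its +y and -y edges (244 mm over them), a closed red valve 50 mm from the centre towards -x (top 47 mm high) and an open steel vent pipe 50 mm from the centre towards +x, always on the half nearer the robot. Origin: centre of its underside, z up; yaw varies by 1.4 rad either way
- vent_top (a point): centre of the open top of the vent pipe, 56 mm above the worktop. The pipe is upright, 20 mm outside, bore 8 mm, 28 mm long, and opens below the lid 28 mm above the worktop; with the pin's collar down on the pipe the pin's tip is 6 mm above the worktop
- camera_stand: fixed inspection camera stand: round dark base 100 mm in diameter and an aluminium post 335 mm high, carrying a white camera head 74 mm wide and 50 mm high with a black round lens that faces the robot and looks down at a slant. Origin at the centre of the base's underside. Microwave and cabinets overhang the worktop beyond x = 0.57, about 0.43 m up: keep the wrist in front
- camera_lens (a point): front centre of the lens. Axes as at view_point
- view_point (a point): the focus point, 110 mm straight out from the lens in mid-air, where the pin's tip must be held. x axis: along the line of sight, towards the lens (away from the robot); z axis: the picture's upright, upwards, leaning towards the robot by the camera's downward tilt (0.25 to 0.55 rad); the pin's z axis must lie along it
- camera_height (a joint): how far the stiff camera carriage is set up the post, 0 to 0.05 m (set beforehand, do not move); the head's tilt axis is 235 mm above the worktop at 0
- camera_tilt (a joint): how far the stiff camera head is tilted to look down, rad (set beforehand, do not move); 0 is level; the tilt axis lies 28 mm behind the front of the lens
- egg_timer: red and white kitchen timer, 62 mm wide and high, a bystander; origin at the centre of its underside
- honey_jar: honey jar with golden lid, 68 mm wide, 95 mm high, a bystander; origin at the centre of its underside
- mug: orange mug, 81 mm wide (113 mm with handle), 101 mm high, a bystander; origin at its underside

How it is judged:
By the outcome, as a careful person would: the job done as asked, in the order asked, and still so for the second after the job is handed in, while the arm keeps its last pose, push and grip.
It also fails if it takes over 64 s, if anything falls off the work surface, if the arm or the gripper's body presses on something with over 40 N, if the wrist force passes 120 N, or if a joint passes its speed limit or range.

## Working session

There is one attempt and no reset: what is moved stays moved. The work goes in short steps, Python scripts to look and compute and a shell command to move; the robot and the scene stay as the last step left them, time stands still between calls to the robot, and variables do not carry over. Pictures are saved under pics/ and viewed, at most 10 in all, crops included, and the job is handed in when it is done.

```bash
mkdir -p pics; python3 - <<'E'
from plant import r
import cv2
for n in("scene","top"):
    im=r.capture(n)[:,:,::-1]; cv2.imwrite(f"pics/{n}0.png",cv2.resize(im,(800,600),interpolation=cv2.INTER_CUBIC)); cv2.imwrite(f"{n}0raw.png",im)
    p=r.camera_params(n);print(n,p)
s=r.get_state();print(s['tcp_pos'],s['eef_rot'],s['contact_force'])
E
```

```text
scene {'mtx': array([[469.10055115,   0.        , 246.22719588],
       [  0.        , 469.10055115, 188.3328478 ],
       [  0.        ,   0.        ,   1.        ]]), 'rvec': array([ 1.82781498, -0.98342987,  0.60693398]), 'tvec': array([-0.3124289 ,  0.33943359,  1.66355299])}
top {'mtx': array([[419.69271773,   0.        , 256.54158789],
       [  0.        , 419.69271773, 188.76255211],
       [  0.        ,   0.        ,   1.        ]]), 'rvec': array([ 2.11353169, -1.41320227,  0.51255028]), 'tvec': array([-0.23168616,  0.49209794,  1.56151573])}
[ 0.19984104 -0.64430575  0.24471671] [ 1.79914429e+02 -6.49029714e-03 -1.62773477e+02] [-0.18420777  0.64569922  0.33495244]
```

View pics/scene0.png

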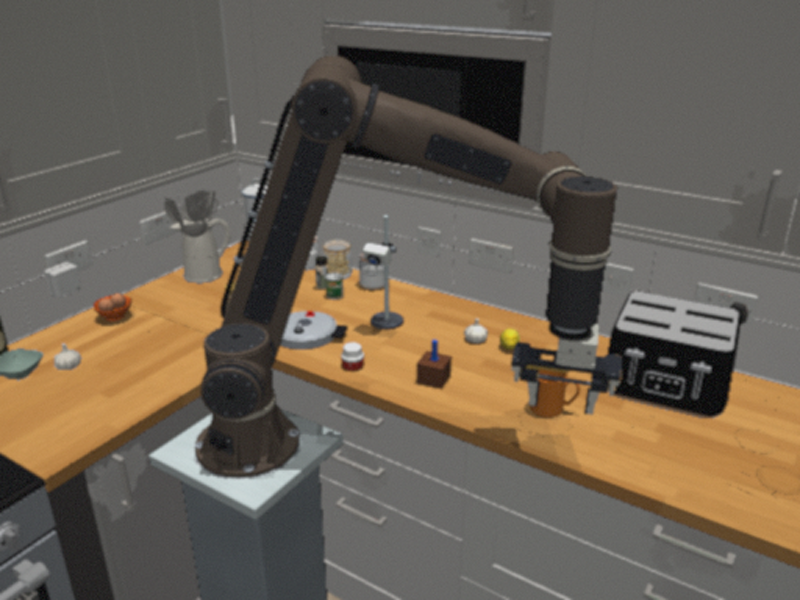

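View pics/top0.png

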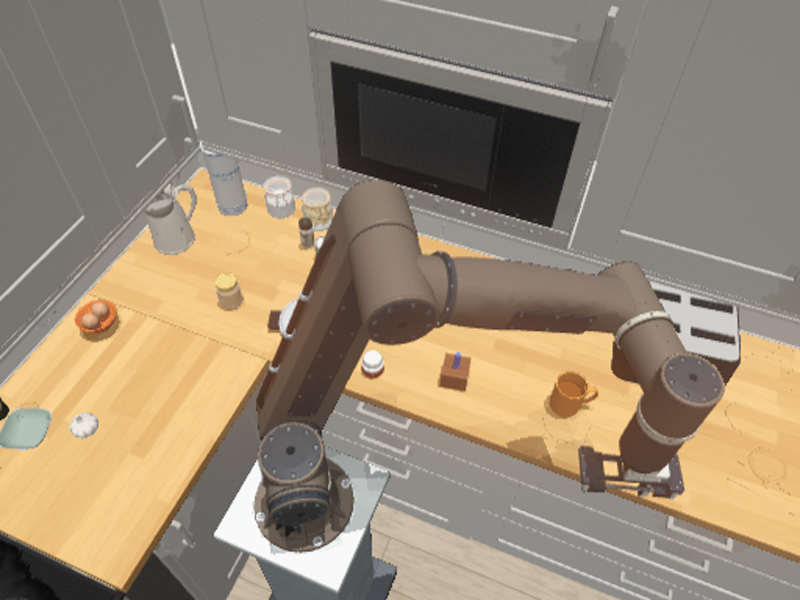

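The scene view shows the lid (305,328), timer (352,357), stand with pin (434,368) and camera head (375,255). In the top view the arm hides the lid, and the stand is at (455,370). I'll triangulate the blue grip and take an enlarged crop.

```bash
cat > h.py <<'E'
import numpy as np,cv2
from plant import r
from scipy.optimize import least_squares
from scipy.spatial.transform import Rotation as R
P={n:r.camera_params(n) for n in("scene","top")}
def proj(n,X): 
    p=P[n];return cv2.projectPoints(np.atleast_2d(np.array(X,float)),p['rvec'],p['tvec'],p['mtx'],None)[0][:,0]
def ray(n,uv):
    p=P[n];M=cv2.Rodrigues(p['rvec'])[0];d=M.T@np.linalg.inv(p['mtx'])@[*uv,1];return -M.T@p['tvec'],d
def onz(n,uv,z):
    o,d=ray(n,uv);return o+d*(z-o[2])/d[2]
def tri(a,b):
    f=lambda X:np.r_[proj("scene",X)[0]-a,proj("top",X)[0]-b]
    s=least_squares(f,[.5,0,.1]);return s.x,s.fun
def blue(im):  # BGR
    h=cv2.cvtColor(im,cv2.COLOR_BGR2HSV);return cv2.inRange(h,(108,130,40),(130,255,255))
def crop(im,x0,y0,w,h,k,f): cv2.imwrite(f,cv2.resize(im[y0:y0+h,x0:x0+w],None,fx=k,fy=k,interpolation=cv2.INTER_CUBIC))
E
python3 - <<'E'
from h import *
c={}
for n in P:
    im=cv2.imread(n+"0raw.png");m=blue(im);k,l,s,ce=cv2.connectedComponentsWithStats(m)
    for i in range(1,k):
        if s[i][4]>8:print(n,s[i],ce[i]); 
    i=1+np.argmax(s[1:,4]);c[n]=ce[i]
print(tri(c["scene"],c["top"]))
for n in P: print(onz(n,c[n],.09))
crop(cv2.imread("scene0raw.png"),170,130,130,100,6,"pics/c1.png")
E
```

```text
scene [276 218   4  13  24] [277.66666667 225.25      ]Traceback (most recent call last):
  File "<stdin>", line 7, in <module>
    return _wrapfunc(a, 'argmax', axis=axis, out=out, **kwds)
    return bound(*args, **kwds)
ValueError: attempt to get argmax of an empty sequence
```

```bash
sed -i 's/(108,130,40),(130,255,255)/(106,75,40),(135,255,255)/' h.py
python3 - <<'E'
from h import *
c={}
for n in P:
    im=cv2.imread(n+"0raw.png");m=blue(im);k,l,s,ce=cv2.connectedComponentsWithStats(m)
    for i in range(1,k):
        if s[i][4]>8:print(n,s[i],ce[i])
a=cv2.imread("scene0raw.png");b=cv2.imread("top0raw.png")
K=lambda im,x,y,w,h,k:cv2.resize(im[y:y+h,x:x+w],None,fx=k,fy=k,interpolation=cv2.INTER_CUBIC)
L=K(a,170,130,130,120,4)                     # 520x480
Rr=K(b,270,210,47,80,6)[:480]
cv2.imwrite("pics/c1.png",np.hstack([L,Rr[:480,:280]]))
E
```

```text
scene [237 166   4   3  10] [238.5 167. ]
scene [276 218   5  13  39] [277.64102564 224.87179487]
top [290 226   5  10  19] [292.42105263 230.10526316]
```

View pics/c1.png

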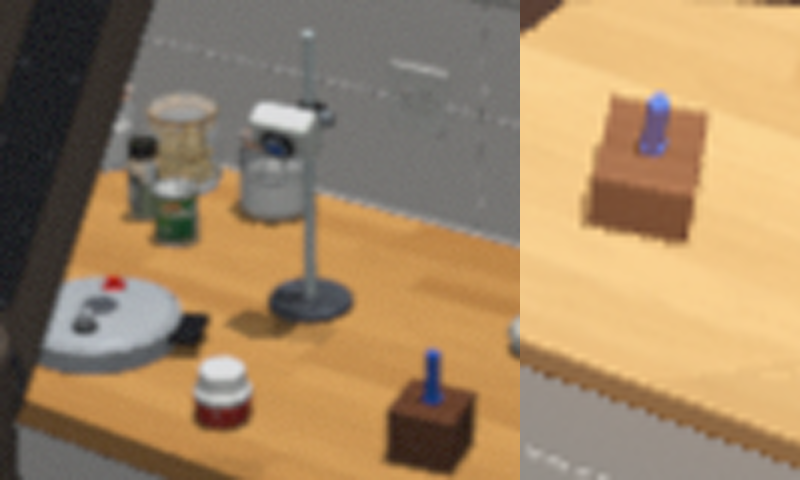

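Left: the pin grip runs from (432,351) to (432,403), with the lid vent pipe near (85,320), valve (114,283), camera lens (277,147) and base centre (311,300). Right: the grip runs from (657,97) to (653,150) on the stand. Next I'll compute positions.

```bash
python3 - <<'E'
from h import *
S=lambda u,v:(170-.5+(u+.5)/4,130-.5+(v+.5)/4)
T=lambda u,v:(270-.5+(u-520+.5)/6,210-.5+(v+.5)/6)
print("pin mid",tri(S(432,377),T(655,124)))
for n,uv in(("scene",S(432,351)),("top",T(657,97))):print("top .115",onz(n,uv,.115))
for n,uv in(("scene",S(432,403)),("top",T(653,152))):print("collar .062",onz(n,uv,.062))
for q in [(611,95),(707,113),(698,184),(600,172)]:print("stand corner",onz("top",T(*q),.06))
print("base",onz("scene",S(311,300),0.008)); print("post top",onz("scene",S(308,33),.335))
print("lens~",onz("scene",S(277,147),.25))
print("pipe",onz("scene",S(85,318),.056),"valve",onz("scene",S(114,278),.047),"knob",onz("scene",S(100,303),.045))
print("timer",onz("scene",S(223,390),.03))
E
```

```text
pin mid (array([ 0.4626838 , -0.21715908,  0.08911107]), array([-0.06166933,  0.02051632,  0.06120884, -0.02685851]))
top .115 [ 0.46825877 -0.21355305  0.115     ]
top .115 [ 0.46668647 -0.21471683  0.115     ]
collar .062 [ 0.4591808  -0.22015114  0.062     ]
collar .062 [ 0.45782463 -0.21944495  0.062     ]
stand corner [ 0.49212405 -0.17659645  0.06      ]
stand corner [ 0.5038523  -0.24340792  0.06      ]
stand corner [ 0.44664998 -0.25597679  0.06      ]
stand corner [ 0.42984806 -0.19098075  0.06      ]
base [0.66219679 0.05983242 0.008     ]
post top [0.66450595 0.06260667 0.335     ]
lens~ [0.54905854 0.02571716 0.25      ]
pipe [0.41752414 0.19306662 0.056     ] valve [0.52307463 0.23856538 0.047     ] knob [0.46950017 0.21543148 0.045     ]
timer [0.40993659 0.00232184 0.03      ]
```

Pin at about (0.464, -0.217) agrees with the stand centre and its height. I'm moving above it, fingers closing along world y (yaw 180).

```bash
python3 -m pendant '[[-20,17,2,0,0,0.02],[-55,48,6,0,0,0.05],[-95,83,11,0,0,0.08],[-140,122,16,0,0,0.12],[-185,161,21,0,0,0.16],[-230,200,26,0,0,0.2],[-275,240,31,0,0,0.24],[-315,275,36,0,0,0.27],[-345,301,40,0,0,0.29],[-365,318,43,0,0,0.30],[-376,328,45,0,0,0.30],[-378.7,330,45,0,0,0.30],[-378.7,330,45,0,0,0.30]]' 87
python3 - <<'E'
from h import *
for n in P:
    im=r.capture(n)[:,:,::-1];cv2.imwrite(n+"1raw.png",im)
K=lambda im,x,y,w,h,k:cv2.resize(im[y:y+h,x:x+w],None,fx=k,fy=k,interpolation=cv2.INTER_CUBIC)
b=cv2.imread("top1raw.png")
cv2.imwrite("pics/t1.png",K(b,130,110,200,150,4))
E
```

```text
time_s: 1.72
tcp_pos: [0.4636, -0.2177, 0.2005]
eef_rot: [-180.0, -0.0, -180.0]
contact_force: [0.6, -0.4, 0.7]
gripper_width: 0.0869
gripper_force: 0.0
```

View pics/t1.png

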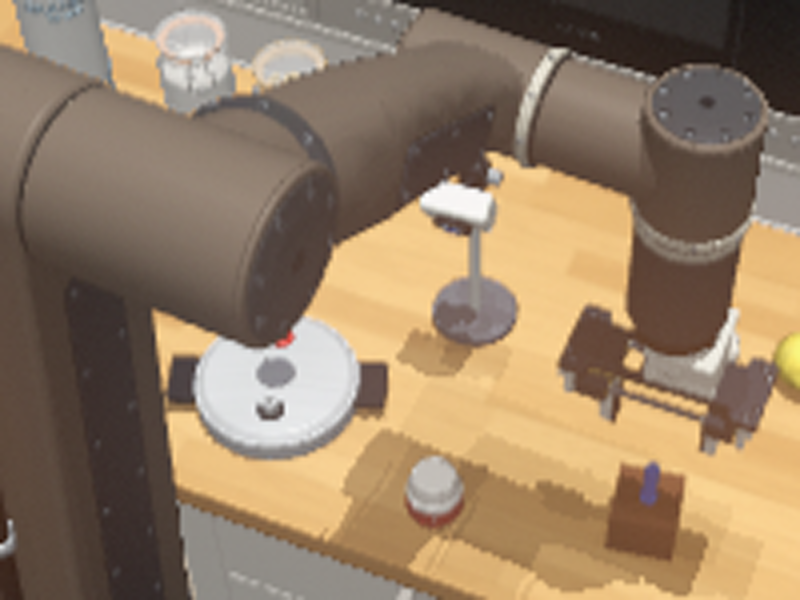

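The top view now shows the pipe mouth at (270,402), valve (285,336), ears (183,380) and (372,388), lens (448,224), and camera base (475,310). The gripper is over the stand, so I'm descending and grasping.

```bash
python3 -m pendant '[[0,0,15,0,0,0],[0,0,40,0,0,0],[0,0,65,0,0,0],[0,0,88,0,0,0],[0,0,102,0,0,0],[0,0,109,0,0,0],[0,0,111,0,0,0],[0,0,111,0,0,0]]'
python3 -m pendant '[[0,0,0,0,0,0],[0,0,0,0,0,0],[0,0,0,0,0,0],[0,0,0,0,0,0],[0,0,0,0,0,0],[0,0,0,0,0,0],[0,0,0,0,0,0],[0,0,0,0,0,0]]' 0 30
python3 - <<'E'
from h import *
S=lambda u,v:(170-.5+(u+.5)/4,130-.5+(v+.5)/4)
T=lambda u,v:(130-.5+(u+.5)/4,110-.5+(v+.5)/4)
print("pipe tri",tri(S(85,319),T(270,402)),onz("top",T(270,402),.056))
print("valve",tri(S(114,280),T(285,336)),onz("top",T(285,338),.047))
e1,e2=onz("top",T(183,376),.03),onz("top",T(372,386),.03);print("ears",e1,e2,(e1+e2)/2,np.linalg.norm(e1-e2))
print("base",onz("top",T(475,310),.005))
print("lens",tri(S(277,147),T(448,224)))
K=lambda im,x,y,w,h,k:cv2.resize(im[y:y+h,x:x+w],None,fx=k,fy=k,interpolation=cv2.INTER_CUBIC)
a=cv2.imread("scene1raw.png");b=cv2.imread("top1raw.png")
A=np.vstack([K(a,215,145,50,37,8),K(a,172,190,50,37,8)]);B=np.vstack([K(b,225,145,50,37,8),K(b,175,190,50,37,8)])
cv2.imwrite("pics/z1.png",np.hstack([A,B]))
E
```

```text
time_s: 2.82
tcp_pos: [0.4642, -0.2174, 0.09]
eef_rot: [-180.0, 0.0, -179.9]
contact_force: [-0.4, -0.3, 0.1]
gripper_width: 0.0873
gripper_force: 0.0
time_s: 3.82
tcp_pos: [0.4639, -0.2173, 0.0895]
eef_rot: [180.0, -0.0, -180.0]
contact_force: [-0.2, 0.6, 0.6]
gripper_width: 0.0152
gripper_force: 30.0
pipe tri (array([0.42877083, 0.20339839, 0.04658373]), array([-0.04266642,  0.01004878,  0.03947561, -0.01713284])) [0.42293563 0.19957906 0.056     ]
valve (array([0.51125111, 0.22750801, 0.05283433]), array([ 0.1868501 , -0.04620227, -0.17216135,  0.07482201])) [0.51326074 0.228251   0.047     ]
ears [0.43301747 0.31542802 0.03      ] [0.50160543 0.11666959 0.03      ] [0.46731145 0.21604881 0.03      ] 0.21025989112654703
base [0.66378197 0.06148329 0.005     ]
lens (array([0.59870584, 0.06265208, 0.22301999]), array([-0.43344676,  0.13334877,  0.39732689, -0.17386692]))
```

View pics/z1.png

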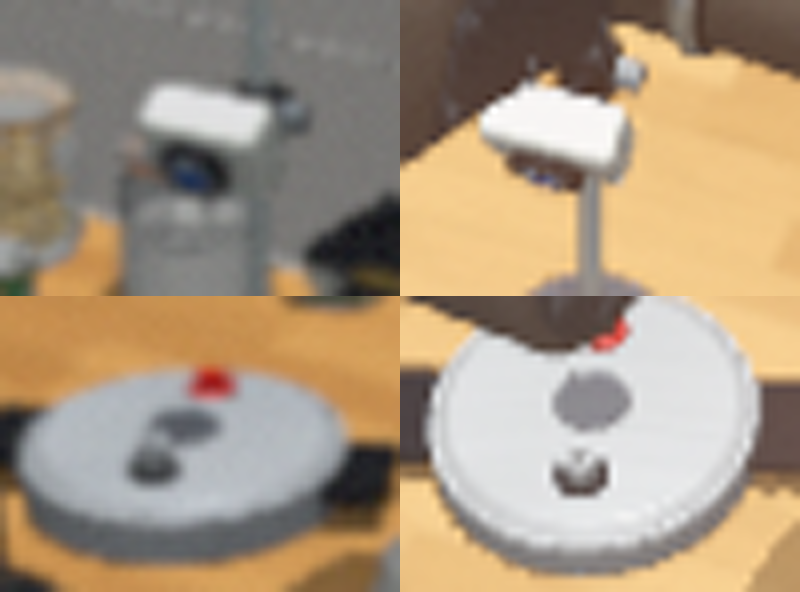

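The pin is gripped (30 N, width 15 mm). In the enlarged crops the lens is at (195,172) in scene and (540,172) in top. The head's top corners are clear too, and the pipe is the dark blob at (153,465) and (580,470). I'll lift the pin while fitting the camera model and overlaying the lid hypothesis.

```bash
cat > fit.py <<'E'
from h import *
def frame(yaw,t):  # columns: sight(x), y, up(z)
    f=np.array([np.cos(yaw)*np.cos(t),np.sin(yaw)*np.cos(t),np.sin(t)])
    l=np.array([-np.sin(yaw),np.cos(yaw),0]);return np.c_[f,l,np.cross(f,l)]
def headpts(p):
    F=frame(p[3],p[4]);c=p[:3]
    L=[(0,0,0)]+[(p[5],37,25),(p[5],-37,25),(p[5]+p[6],37,25),(p[5]+p[6],-37,25)]
    return np.array([c+F@(np.array(q)/1000) for q in L])
E
cat > run1.py <<'E'
from fit import *
A=lambda u,v:(215-.5+(u+.5)/8,145-.5+(v+.5)/8); B=lambda u,v:(225-.5+(u-400+.5)/8,145-.5+(v+.5)/8)
a=np.array([A(*q) for q in[(195,172),(140,132),(262,146),(152,86),(274,98)]])
b=np.array([B(*q) for q in[(541,173),(482,132),(610,167),(507,88),(631,116)]])
for i in range(5):print(tri(a[i],b[i])[0].round(4))
g=lambda p:np.r_[(proj("scene",headpts(p))-a).ravel(),(proj("top",headpts(p))-b).ravel(),(p[5]-8)/6,(p[6]-45)/15]
for y0 in(0,.3):
    s=least_squares(g,[.6,.05,.24,y0,.4,10,45]);p=s.x;print(p.round(4),s.cost,s.fun.round(1))
F=frame(p[3],p[4]);print("view",p[:3]-.11*F[:,0])
np.save("cam.npy",p)
c=np.array([.468,.2145]);y=np.radians(18.5);d=np.array([-np.cos(y),-np.sin(y)]);e=np.array([-d[1],d[0]])
th=np.linspace(0,2*np.pi,60)
def circ(q,R_,z):return np.c_[q[0]+R_*np.cos(th),q[1]+R_*np.sin(th),0*th+z]
out=[]
for n,(x0,y0) in(("scene",(172,190)),("top",(175,190))):
    im=cv2.imread(n+"1raw.png")[y0:y0+50,x0:x0+50];im=cv2.resize(im,None,fx=8,fy=8,interpolation=cv2.INTER_CUBIC)
    def dr(X,col):
        u=(proj(n,X)-[x0,y0]+.5)*8-.5;cv2.polylines(im,[np.round(u).astype(int)],False,col,1)
    q=c+.05*d
    dr(circ(q,.01,.056),(0,255,0));dr(circ(q,.004,.056),(0,255,255));dr(circ(c-.05*d,.008,.047),(255,0,0));dr(circ(c,.092,0),(255,0,255))
    for s in(1,-1):
        k=c+s*.122*e;dr(np.r_[[[*(k+.02*d),.03]],[[*(k-.02*d),.03]]],(0,255,0))
    out.append(im)
print("pipe",q)
cv2.imwrite("pics/ov1.png",np.hstack(out))
E
python3 run1.py
```

```text
[0.5925 0.0576 0.228 ]
[0.5922 0.0918 0.2444]
[0.5927 0.0168 0.2515]
[0.5994 0.0837 0.2719]
[0.6057 0.0137 0.2765]
[ 0.5917  0.0524  0.2281  0.0932  0.5241  7.649  28.674 ] 6.273799228331058 [ 0.5  0.4 -0.8 -1.1 -1.   0.2  0.5 -0.3  0.2  1.1  1.4  0.3 -0.3  0.3
  0.9  0.  -1.6 -0.8  0.1 -0.3 -0.1 -1.1]
[ 0.5917  0.0524  0.2281  0.0932  0.5242  7.649  28.674 ] 6.273799228329691 [ 0.5  0.4 -0.8 -1.1 -1.   0.2  0.5 -0.3  0.2  1.1  1.4  0.3 -0.3  0.3
  0.9  0.  -1.6 -0.8  0.1 -0.3 -0.1 -1.1]
view [0.49684035 0.04351647 0.17304739]
pipe [0.42058382 0.19863477]
```

View pics/ov1.png

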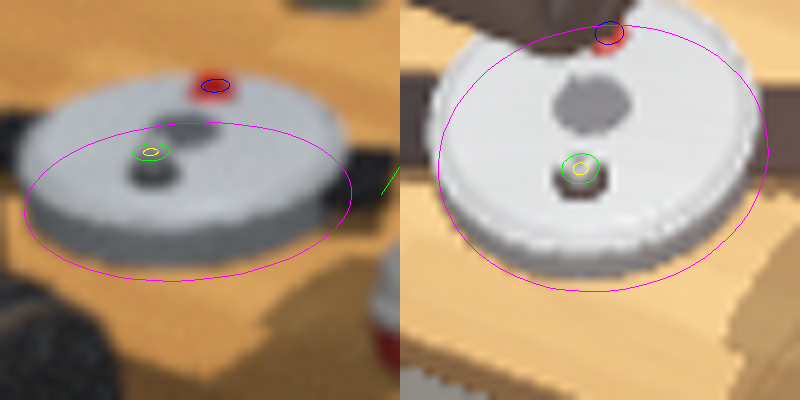

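```bash
python3 -m pendant '[[0,0,-8,0,0,0],[0,0,-25,0,0,0],[0,0,-50,0,0,0],[0,0,-75,0,0,0],[0,0,-100,0,0,0],[0,0,-115,0,0,0],[0,0,-120,0,0,0],[0,0,-120,0,0,0]]'
```

```text
time_s: 4.82
tcp_pos: [0.4637, -0.2172, 0.2092]
eef_rot: [180.0, -0.0, -180.0]
contact_force: [0.4, 0.2, -0.6]
gripper_width: 0.0154
gripper_force: 30.0
```

The overlay puts the valve and the light pipe top on the hypothesis, while the rim suggests an offset of a few mm. I'll cross-check with the rim and the dark nut at the foot of the pipe.

```bash
python3 - <<'E'
from fit import *
S=lambda u,v:(172-.5+(u+.5)/8,190-.5+(v+.5)/8); T=lambda u,v:(175-.5+(u-400+.5)/8,190-.5+(v+.5)/8)
print("cams",ray("scene",(0,0))[0],ray("top",(0,0))[0])
print("nut",tri(S(153.5,172),T(580.5,178)))
for z in(.036,.042):print(z,onz("scene",S(153.5,174),z),onz("top",T(580.5,182),z))
print("lite",tri(S(156,147),T(581,163)))
# lid rim silhouette fit: visible outer edge points; unknown cx,cy,z
th=np.linspace(0,2*np.pi,360)
obs={"scene":[S(*q) for q in[(18,150),(40,225),(100,258),(150,265),(200,265),(320,222),(348,150)]],
"top":[T(*q) for q in[(428,110),(440,175),(480,235),(530,265),(580,277),(640,270),(700,240),(745,185),(760,120)]]}
def f(p,fixr):
    o=[]
    for n in obs:
        # silhouette of cylinder of radius r between z=0 and z=h: hull of both circles
        X=np.vstack([np.c_[p[0]+p[3]*np.cos(th),p[1]+p[3]*np.sin(th),0*th+z] for z in(p[2],p[2]+.022)])
        h=cv2.convexHull(proj(n,X).astype(np.float32))
        o+=[cv2.pointPolygonTest(h,tuple(map(float,q)),True) for q in obs[n]]
    return np.r_[o,(p[3]-.092)/.0005]
for z0 in(0,.008):
    s=least_squares(lambda p:f([p[0],p[1],z0,p[2]],0),[.468,.2145,.092],diff_step=1e-3);print(z0,s.x,s.fun.round(1))
E
```

```text
cams [-0.9450523  -1.01616163  1.02690176] [-0.46759936 -0.41653741  1.53036521]
nut (array([0.42471675, 0.20163612, 0.04041839]), array([-0.11795741,  0.02769723,  0.10930253, -0.04743452]))
0.036 [0.4295486  0.20532943 0.036     ] [0.42457366 0.20256758 0.036     ]
0.042 [0.42122527 0.19793319 0.042     ] [0.42099151 0.20008182 0.042     ]
lite (array([0.4241367 , 0.19875495, 0.05697371]), array([-0.23263421,  0.05487989,  0.21493136, -0.09328673]))
0 [0.47798982 0.22327126 0.09197603] [-0.8  0.5  0.3  0.4  0.2  0.6  0.1 -0.1  0.5  0.5 -0.1 -0.6 -0.6 -0.4
  0.2  0.1 -0. ]
0.008 [0.47202299 0.21866852 0.09194841] [-0.3  0.2 -0.4 -0.4 -0.5 -0.1  0.  -0.2  0.6  0.7  0.2 -0.3 -0.3  0.
  0.6  0.3 -0.1]
```

Estimates cluster around (0.423, 0.200). I'm carrying the pin over with the tip about 10 mm above the pipe, then comparing tip and pipe in the same picture.

```bash
python3 -m pendant '[[1,12,0,0,0,0],[4,40,0,0,0,0],[8,80,0,0,0,0],[12,122,0,0,0,0],[16,166,0,0,0,0],[20,210,0,0,0,0],[25,254,0,0,0,0],[29,296,0,0,0,0],[33,338,0,0,0,0],[37,376,0,0,0,0],[39.5,402,0,0,0,0],[40.7,414,3,0,0,0],[40.7,417,18,0,0,0],[40.7,417,38,0,0,0],[40.7,417,54,0,0,0],[40.7,417,62,0,0,0],[40.7,417,64,0,0,0],[40.7,417,64,0,0,0]]'
cat > shot.py <<'E'
import sys
from h import *
def circ(q,R_,z):
    th=np.linspace(0,2*np.pi,60);return np.c_[q[0]+R_*np.cos(th),q[1]+R_*np.sin(th),0*th+z]
def shot(name,centre,f,w=36,h=50,k=11):
    out=[]
    for n in P:
        im=r.capture(n)[:,:,::-1];cv2.imwrite(f"{n}_{name}.png",im)
        u=proj(n,centre)[0];x0=int(u[0]-w/2);y0=int(u[1]-h/2);print(n,x0,y0)
        out.append(cv2.resize(im[y0:y0+h,x0:x0+w],None,fx=k,fy=k,interpolation=cv2.INTER_CUBIC))
    cv2.imwrite(f,np.hstack(out))
E
python3 -c "
from shot import *
shot('p2',[.423,.2,.075],'pics/p2.png')
s=r.get_state();print(s['tcp_pos'],s['eef_rot'],s['joints'])"
```

```text
time_s: 7.08
tcp_pos: [0.423, 0.1995, 0.1457]
eef_rot: [180.0, 0.0, -180.0]
contact_force: [0.4, 0.0, -0.2]
gripper_width: 0.0154
gripper_force: 30.0
scene 172 179
top 178 182
[0.42309995 0.19979269 0.14601664] [ 1.79965038e+02  3.66558019e-02 -1.79957169e+02] [ 4.94811071e+01  6.31021913e+00 -3.26837101e+01  6.58328487e-03
 -5.09556740e+01 -1.39442410e+02]
```

View pics/p2.png

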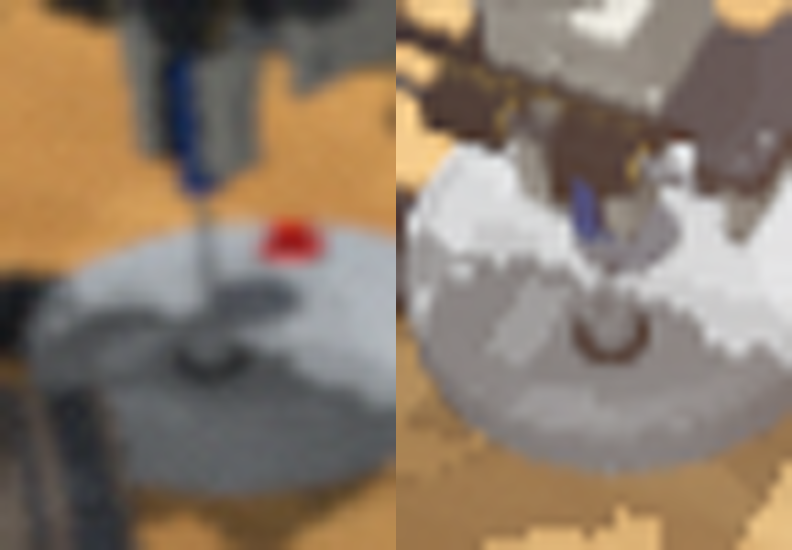

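```bash
cat > ov2.py <<'E'
from shot import *
q=np.array([.423,.2])
for n,x0,y0,ox in(("scene",172,179,0),("top",178,182,396)):
    f=lambda X:(proj(n,X)-[x0,y0]+.5)*11-.5+[ox,0]
    print(n,"pipe top c",f([*q,.056])[0].round(),"ring c z.04",f([*q,.04])[0].round())
    for Rr,z in((.015,.039),(.01,.056),(.01,.04)):
        c=f(circ(q,Rr,z));print(Rr,z,c.min(0).round(),c.max(0).round())
    t=r.get_state()['tcp_pos'];print("tip",f([t[0],t[1],t[2]-.0795])[0].round(),"collar c",f([t[0],t[1],t[2]-.0295])[0].round(),
     "px/cm X",(f([q[0]+.01,q[1],.056])-f([*q,.056]))[0].round(1),"Y",(f([q[0],q[1]+.01,.056])-f([*q,.056]))[0].round(1))
E
python3 ov2.py
```

```text
scene pipe top c [208. 326.] ring c z.04 [210. 362.]
0.015 0.039 [173. 346.] [248. 382.]
0.01 0.056 [183. 315.] [233. 338.]
0.01 0.04 [185. 350.] [236. 374.]
tip [207. 303.] collar c [199. 191.] px/cm X [16.1 -9.9] Y [-19.3  -6.4]
top pipe top c [610. 314.] ring c z.04 [614. 338.]
0.015 0.039 [576. 308.] [653. 370.]
0.01 0.056 [585. 293.] [636. 335.]
0.01 0.04 [589. 317.] [640. 358.]
tip [608. 298.] collar c [596. 221.] px/cm X [ 11.7 -19.1] Y [-22.8  -8. ]
```

The base ring sits about 1 mm off in +x and +y, and the pin is on the TCP axis. I'll shift by 1 mm each and probe downward gently.

```bash
python3 -m pendant '[[-1,1.2,0,0,0,0],[-1,1.2,3,0,0,0],[-1,1.2,6,0,0,0],[-1,1.2,8,0,0,0],[-1,1.2,8,0,0,0]]'
python3 -m pendant '[[0,0,1,0,0,0],[0,0,2,0,0,0],[0,0,3,0,0,0],[0,0,4,0,0,0],[0,0,4,0,0,0]]'
```

```text
time_s: 7.8
tcp_pos: [0.4237, 0.2008, 0.1373]
eef_rot: [-180.0, -0.0, -180.0]
contact_force: [0.8, -0.3, -0.4]
gripper_width: 0.0154
gripper_force: 30.0
time_s: 8.43
tcp_pos: [0.4239, 0.2009, 0.1335]
eef_rot: [180.0, 0.0, -180.0]
contact_force: [0.7, 1.0, -1.2]
gripper_width: 0.0156
gripper_force: 30.0
```

```bash
python3 -m pendant '[[0,0,1,0,0,0],[0,0,2,0,0,0],[0,0,3,0,0,0],[0,0,4,0,0,0],[0,0,4,0,0,0]]'
python3 -c "
from h import *
import numpy as np
print(np.mean([r.get_state()['contact_force'] for _ in range(5)],0))
from shot import *
shot('p3',[.424,.201,.075],'/tmp/p3.png')"
```

```text
time_s: 9.05
tcp_pos: [0.4239, 0.2009, 0.1295]
eef_rot: [-180.0, -0.0, -180.0]
contact_force: [-0.1, -0.6, 0.1]
gripper_width: 0.0151
gripper_force: 30.0
[-0.07597982 -0.57528389  0.1065567 ]
scene 172 179
top 178 182
```

There is no force 6 mm below the pipe top, so the stem is in the bore. I'm continuing.

```bash
python3 -m pendant '[[0,0,2,0,0,0],[0,0,5,0,0,0],[0,0,8,0,0,0],[0,0,11,0,0,0],[0,0,14,0,0,0],[0,0,14,0,0,0]]'

```

```text
time_s: 9.9
tcp_pos: [0.4238, 0.2009, 0.1153]
eef_rot: [-180.0, -0.0, -180.0]
contact_force: [0.7, 1.6, -1.8]
gripper_width: 0.0154
gripper_force: 30.0
```

```bash
python3 -m pendant '[[0,0,2,0,0,0],[0,0,5,0,0,0],[0,0,8,0,0,0],[0,0,11,0,0,0],[0,0,14,0,0,0],[0,0,14,0,0,0]]'
python3 -m pendant '[[0,0,2,0,0,0],[0,0,5,0,0,0],[0,0,8,0,0,0],[0,0,10,0,0,0],[0,0,10,0,0,0]]'
```

```text
time_s: 10.65
tcp_pos: [0.4239, 0.2009, 0.1013]
eef_rot: [-180.0, -0.0, -180.0]
contact_force: [0.7, 0.7, -1.0]
gripper_width: 0.0154
gripper_force: 30.0
time_s: 11.28
tcp_pos: [0.4239, 0.2009, 0.0914]
eef_rot: [-180.0, -0.0, -180.0]
contact_force: [0.9, 0.6, -1.1]
gripper_width: 0.0153
gripper_force: 30.0
```

```bash
python3 -m pendant '[[0,0,2,0,0,0],[0,0,4,0,0,0],[0,0,5,0,0,0],[0,0,5,0,0,0]]'
python3 -c "
from shot import *
shot('p4',[.424,.201,.075],'pics/p4.png')
s=r.get_state();print(s['tcp_pos'],s['contact_force'])"
```

```text
time_s: 11.78
tcp_pos: [0.4239, 0.2009, 0.0865]
eef_rot: [-180.0, -0.0, -180.0]
contact_force: [0.5, 0.6, -0.7]
gripper_width: 0.0156
gripper_force: 30.0
scene 172 179
top 178 182
[0.42385359 0.2009214  0.08647232] [ 1.27650898  1.49528578 -1.43222348]
```

View pics/p4.png

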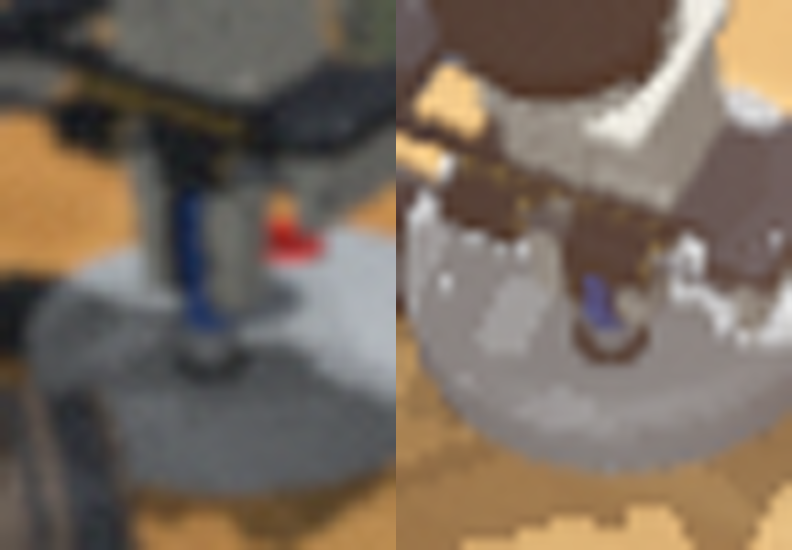

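The pin is fully in, with the blue collar just above the pipe ring at (212,330) and (605,320). I'll nudge down 0.5 mm, draw it straight out, then take a close crop of the camera head.

```bash
python3 -m pendant '[[0,0,0.3,0,0,0],[0,0,0.6,0,0,0],[0,0,0.6,0,0,0]]'
python3 -m pendant '[[0,0,-3,0,0,0],[0,0,-12,0,0,0],[0,0,-26,0,0,0],[0,0,-44,0,0,0],[0,0,-62,0,0,0],[0,0,-85,0,0,0],[0,0,-105,0,0,0],[0,0,-120,0,0,0],[0,0,-124,0,0,0],[0,0,-124,0,0,0]]'
python3 - <<'E'
from h import *
out=[]
for n,(x0,y0) in(("scene",(226,150)),("top",(228,148))):
    acc=np.mean([r.capture(n)[:,:,::-1].astype(float) for _ in range(4)],0).astype(np.uint8);cv2.imwrite(n+"_h.png",acc)
    out.append(cv2.resize(acc[y0:y0+33,x0:x0+30],None,fx=13,fy=13,interpolation=cv2.INTER_CUBIC))
cv2.imwrite("pics/head.png",np.hstack(out))
E
```

```text
time_s: 12.25
tcp_pos: [0.4239, 0.2009, 0.086]
eef_rot: [180.0, 0.0, -180.0]
contact_force: [1.3, 1.5, 0.8]
gripper_width: 0.0154
gripper_force: 30.0
time_s: 13.5
tcp_pos: [0.4236, 0.2007, 0.2098]
eef_rot: [-180.0, -0.0, -180.0]
contact_force: [-0.2, 0.5, -0.1]
gripper_width: 0.015
gripper_force: 30.0
```

View pics/head.png

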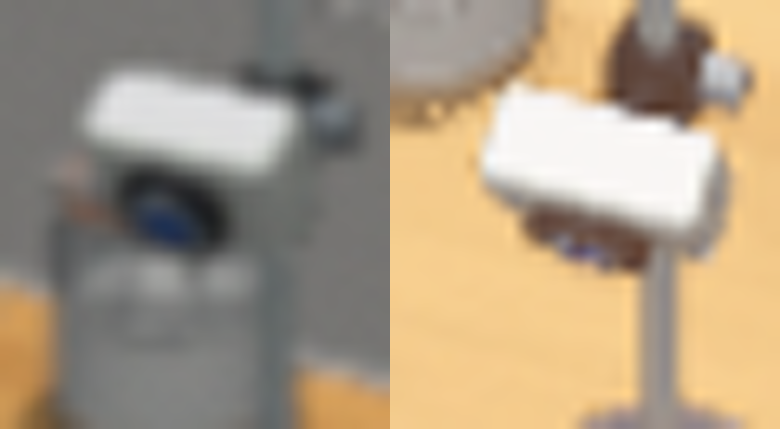

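The crop gives the white top corners: scene (108,70), (300,99), (268,175), (82,130); top (508,80), (722,138), (692,228), (482,170). The lens glass is at (166,217) and (585,252). Refitting.

```bash
cat > run2.py <<'E'
from fit import *
A=lambda u,v:(226-.5+(u+.5)/13,150-.5+(v+.5)/13); B=lambda u,v:(228-.5+(u-390+.5)/13,148-.5+(v+.5)/13)
a=np.array([A(*q) for q in[(166,217),(82,130),(268,175),(108,70),(300,99)]])
b=np.array([B(*q) for q in[(585,252),(482,170),(692,228),(508,80),(722,138)]])
t=np.array([tri(a[i],b[i])[0] for i in range(5)]);print(t.round(4))
print("w",np.linalg.norm(t[1]-t[2]),np.linalg.norm(t[3]-t[4]),"d",np.linalg.norm(t[1]-t[3]),np.linalg.norm(t[2]-t[4]))
post=np.array([.6637,.0613])
def g(p,k):
    e=np.r_[(proj("scene",headpts(p))-a).ravel(),(proj("top",headpts(p))-b).ravel()]
    if k: # head centred on the post's line of sight
        d=p[:2]-post;e=np.r_[e,(np.cos(p[3])*d[1]-np.sin(p[3])*d[0])/.003*.5]
    return e
for k in(0,1):
    s=least_squares(g,[.6,.05,.24,0.1,.4,10,45],args=(k,));p=s.x
    C=np.linalg.pinv(s.jac.T@s.jac)*.25
    F=frame(p[3],p[4]);print(p.round(4),s.cost.round(2),"sd",np.sqrt(np.diag(C)).round(4),"h",p[2]+.028*np.sin(p[4])-.235);print(s.fun.round(1));print("view",p[:3]-.11*F[:,0])
    J=[p[:3]-.11*F[:,0]]
np.save("cam.npy",p)
E
python3 run2.py
```

```text
[[0.5858 0.0545 0.2308]
 [0.5868 0.0896 0.2537]
 [0.5928 0.0195 0.251 ]
 [0.6131 0.0942 0.2662]
 [0.6136 0.0192 0.2712]]
w 0.07033849888282011 0.07510475120707158 d 0.029441665873410353 0.029097029782044228
[ 0.5899  0.055   0.2268  0.0554  0.5015 11.39   29.4584] 1.21 sd [2.8000e-03 1.3000e-03 2.4000e-03 2.7300e-02 9.4600e-02 2.8399e+00
 1.8634e+00] h 0.005281824870319363
[ 0.4  0.5 -0.7 -0.1 -0.4 -0.3  0.3 -0.4  0.2  0.5  0.3 -0.1 -0.5 -0.1
  0.4 -0.1 -0.3  0.1  0.2  0.1]
view [0.49362659 0.04968349 0.17394464]
[ 0.5901  0.0552  0.2267  0.0635  0.4926 11.1946 29.5893] 1.25 sd [2.8000e-03 1.3000e-03 2.4000e-03 2.3900e-02 9.4000e-02 2.8322e+00
 1.8790e+00] h 0.004922792271240234
[ 0.4  0.5 -0.8 -0.  -0.3 -0.3  0.3 -0.4  0.2  0.5  0.3 -0.1 -0.5 -0.1
  0.4 -0.1 -0.4  0.1  0.2  0.  -0.2]
view [0.49338652 0.04905506 0.17465447]
```

Tilt is the weakest parameter (sd ~0.09). A photometric fit of the simple head model to both images should sharpen it.

```bash
cat > photo.py <<'E'
from fit import *
import sys
SS=8;IM={}
for n,(x0,y0,w,h) in {"scene":(229,152,22,21),"top":(232,151,26,20)}.items():
    IM[n]=(cv2.imread(n+"_h.png")[y0:y0+h,x0:x0+w,:].astype(float),x0,y0,w,h)
th=np.linspace(0,2*np.pi,40)
def masks(n,p,HB=50):
    I,x0,y0,w,h=IM[n];F=frame(p[3],p[4]);a,b=p[5],p[5]+p[6];r_=p[7]
    W=lambda L:p[:3]+np.array(L,float)@F.T/1000
    def poly(L,hull=False):
        u=((proj(n,W(L))-[x0,y0]+.5)*SS-.5)
        m=np.zeros((h*SS,w*SS),np.uint8);q=np.round(u*16).astype(np.int32)
        if hull:q=cv2.convexHull(q)
        cv2.fillPoly(m,[q.reshape(-1,1,2)],1,shift=4);return m
    top=poly([(a,37,25),(a,-37,25),(b,-37,25),(b,37,25)]);fr=poly([(a,37,25),(a,-37,25),(a,-37,-25),(a,37,-25)])
    sd=poly([(a,-37,25),(b,-37,25),(b,-37,-25),(a,-37,-25)])
    c=lambda x,R:[(x,R*np.cos(t),R*np.sin(t)) for t in th]
    bar=poly(c(0,r_)+c(a,r_),True);gl=poly(c(0,r_*.6))
    lab=np.zeros_like(top)
    for i,m in enumerate((sd,fr,top,bar,gl),1):lab[m>0]=i
    hd=cv2.dilate((lab>0).astype(np.uint8),np.ones((33,33)))
    f=lambda m:cv2.GaussianBlur(cv2.resize(m.astype(np.float32),(w,h),interpolation=cv2.INTER_AREA),(0,0),.5)
    return np.stack([f(lab==i) for i in range(6)],-1)
def res(p):
    e=[]
    for n in IM:
        M=masks(n,p).reshape(-1,6);I=IM[n][0].reshape(-1,3)
        w=np.ones(len(M));
        for _ in range(3):
            L=np.linalg.lstsq(M*w[:,None],I*w[:,None],rcond=None)[0];d=(I-M@L);w=1/np.sqrt(1+(np.linalg.norm(d,axis=1)/40)**2)
        e.append((d/40).ravel())
    return np.concatenate(e)
from scipy.optimize import minimize
cost=lambda p:np.sum(np.log1p(res(p)**2))
sc=np.array([.004,.004,.004,.05,.1,3,3,2])
best=None
for t0 in(.3,.42,.54):
    p0=np.array([.59,.055,.228,.07,t0,11,30,18]);
    o=minimize(lambda q:cost(p0+q*sc),np.zeros(8),method="Powell",options=dict(maxiter=15,xtol=.02,ftol=1e-4));p=p0+o.x*sc
    print(t0,p.round(4),round(o.fun,2),"h",round(p[2]+.028*np.sin(p[4])-.235,4),"view",(p[:3]-.11*frame(p[3],p[4])[:,0]).round(4))
    if best is None or o.fun<best[0]:best=(o.fun,p)
np.save("cam.npy",best[1])
for t in(.25,.32,.39,.46,.53,.6):
    q0=best[1].copy();q0[4]=t
    def fc(q): 
        x=q0.copy();x[[0,1,2,3,5,6,7]]+=q*sc[[0,1,2,3,5,6,7]];return cost(x)
    o=minimize(fc,np.zeros(7),method="Powell",options=dict(maxiter=4,xtol=.03,ftol=1e-4));print("prof",t,round(o.fun,2))
E
time timeout 500 python3 photo.py
```

```text
0.3 [ 0.5839  0.0551  0.2277  0.0366  0.3958 12.13   30.724  17.8074] 681.16 h 0.0035 view [0.4824 0.0514 0.1853]
0.42 [ 0.5879  0.0548  0.2274  0.058   0.5058 10.7661 30.2025 19.6739] 630.39 h 0.0059 view [0.4918 0.0492 0.1741]
0.54 [ 0.5875  0.0542  0.228   0.0695  0.5404 10.9986 30.0219 20.2853] 645.04 h 0.0074 view [0.4934 0.0476 0.1714]
prof 0.25 749.55
prof 0.32 701.08
prof 0.39 672.5
prof 0.46 638.41
prof 0.53 629.24
prof 0.6 661.69
real	0m12.471s
user	0m12.832s
sys	0m0.148s
```

Tilt 0.51 is a clear minimum. Computing the tool pose for the view.

```bash
cat > goal.py <<'E'
from fit import *
lens=np.array([.588,.0547,.2275]);yaw,t=.065,.51
F=frame(yaw,t);V=lens-.11*F[:,0];G=F@np.diag([-1,1,-1]);T=V+.0795*F[:,2]
s=r.get_state();C=R.from_euler('xyz',s['eef_rot'],degrees=True)
print("V",V,"T",T,"row",(C.inv().apply(T-s['tcp_pos'])*1000).round(1),(C.inv()*R.from_matrix(G)).as_rotvec().round(4))
E
python3 goal.py
```

```text
V [0.49220084 0.04846427 0.1738005 ] T [0.4534727  0.04594339 0.24318369] row [ -29.6 -154.9  -33.5] [-0.0169 -0.5104 -0.0627]
```

```bash
python3 -m pendant '[[0,-5,-2,0,0,0],[-2,-20,-6,-0.001,-0.03,-0.004],[-5,-40,-11,-0.003,-0.09,-0.011],[-9,-62,-16,-0.005,-0.16,-0.02],[-13,-85,-21,-0.008,-0.24,-0.03],[-18,-107,-26,-0.011,-0.32,-0.04],[-22,-127,-30,-0.013,-0.4,-0.05],[-26,-142,-32,-0.015,-0.46,-0.057],[-28.5,-151,-33,-0.0165,-0.5,-0.062],[-29.6,-154.9,-33.5,-0.017,-0.51,-0.063],[-29.6,-154.9,-33.5,-0.017,-0.51,-0.063],[-29.6,-154.9,-33.5,-0.017,-0.51,-0.063]]'
cat > view.py <<'E'
from fit import *
from goal import F,V,lens
out=[]
for n in P:
    im=np.mean([r.capture(n)[:,:,::-1].astype(float) for _ in range(3)],0).astype(np.uint8);cv2.imwrite(n+"_f.png",im)
    u=proj(n,(V+lens)/2)[0];x0=int(u[0]-25);y0=int(u[1]-32);k=8
    c=cv2.resize(im[y0:y0+60,x0:x0+50],None,fx=k,fy=k,interpolation=cv2.INTER_CUBIC)
    f=lambda X:np.round((proj(n,X)-[x0,y0]+.5)*k-.5).astype(int)
    print(n,x0,y0,"V",f(V),"collar",f(V+.05*F[:,2]),"top",f(V+.105*F[:,2]),"lens",f(lens))
    for X,col in((V,(0,0,255)),(V+.05*F[:,2],(0,255,0)),(lens,(0,255,255))):cv2.circle(c,tuple(map(int,f(X)[0])),2,col,-1)
    out.append(c)
cv2.imwrite("pics/f.png",np.hstack(out))
E
python3 view.py
```

```text
time_s: 15.4
tcp_pos: [0.4538, 0.0457, 0.2439]
eef_rot: [180.0, 29.1, -176.3]
contact_force: [0.6, -0.4, -0.0]
gripper_width: 0.0154
gripper_force: 30.0
V [0.49220084 0.04846427 0.1738005 ] T [0.4534727  0.04594339 0.24318369] row [0.6 0.3 0.5] [ 0.0005 -0.0022  0.0002]
scene 207 144 V [[164 342]] collar [[137 284]] top [[106 217]] lens [[256 186]]
top 213 147 V [[180 366]] collar [[161 348]] top [[138 328]] lens [[241 164]]
```

View pics/f.png

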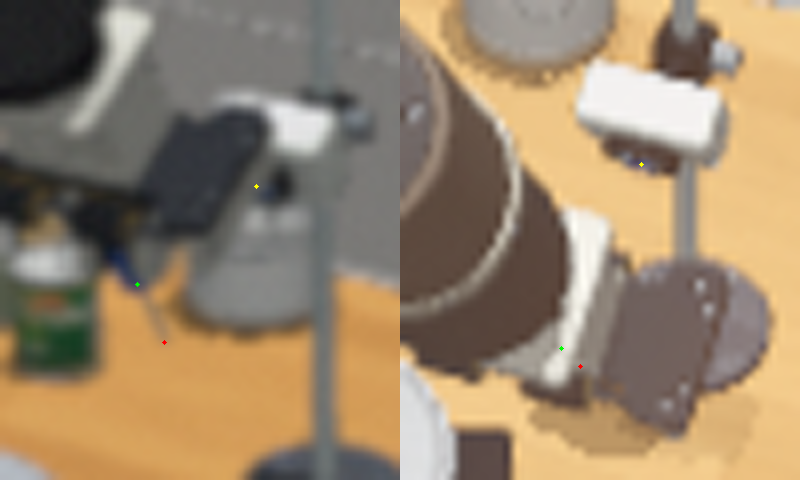

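In the final view the tip is on the red focus mark at (164,342) and the collar is on the green mark. The lens mark sits on the glass in the top view, and nothing is in contact. I'll let it settle and hand in.

```bash
python3 -m pendant '[[0,0,0,0,0,0],[0,0,0,0,0,0],[0,0,0,0,0,0],[0,0,0,0,0,0]]'; python3 -c "
from plant import r
print(r.close_job())"
```

```text
time_s: 16.2
tcp_pos: [0.4541, 0.0459, 0.2444]
eef_rot: [179.9, 29.2, -176.3]
contact_force: [0.7, 1.0, -0.5]
gripper_width: 0.0152
gripper_force: 30.0
the job is handed in; nothing more can be done
None
```

I handed the job in at 16.2 s: the pin went through the vent until the collar was about 0.5 mm off the pipe, came out again, and is held still at the camera's focus point, though the camera's tilt (0.51 rad) and position are my estimate from the images and no verdict came back.

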